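# Fit a bayonet lamp insert into a microscope lamp house

### The arm

A 6-joint arm with a two-finger parallel gripper is mounted at the origin on a cart in front of the work surface, level with it; the furniture and walls round the work are solid. World frame = base frame: x ahead of the robot, y to its left, z up, the work surface at z = 0. Lengths are in m, angles in rad, forces in N, time in s.
With the tool pointing down it reaches from about 0.425 to 0.95 m from the base axis. Payload 3.5 kg.
Tool frame: the origin (TCP) lies between the finger pads; the fingertips stand 14 mm ahead of it and the grasp point (between the pads) lies 5 mm behind it (env.tip_extent is the distance from the TCP to the fingertips, in m); x points along the fingers, y is the direction in which the jaws open and shut, and the axes are right-handed (so a half turn about x gives the same grasp; the last joint's range is limited). The gripper opens to 85 mm and grips with 20 to 120 N. Pads are 22 mm wide; open, the fingers measure 114 mm over their backs; the gripper's body (76 mm by 85 mm) begins 54 mm behind the grasp point. The pads swing forward as they close: fully open they stand 13 mm farther back than shut.
Start: joints at [1.189, 0.286, 1.577, -0, 1.279, -0.15], TCP at [0.155, 0.657, 0.245] pointing down, gripper open.
Joint ranges: [-2.77, 2.77], [-0.9, 2.22], [0.21, 2.48], [-1.53, 4.67], [0.24, 2.81], [-2.84, 2.84]. Speed limits (rad/s): [2.79, 2.79, 3.14, 3.14, 3.14, 3.14].

### API

Orientations are given as a unit quaternion [w, x, y, z].
In Python, from plant import env, capture, get_calibration, order, regions_of gives the robot as it stands.
- The arm moves only by the tool apply_moves, never from a script. Its argument "increments" is one flat list of numbers, 7 for each row, row after row: the opening in per cent of the stroke, from 0 (shut) to 100 (fully open), then the shift along the world's x, y, z each as a share of 0.1 m, from -1 to 1, then the turn, a rotation vector about the world's x, y, z each as a share of 30 degrees, from -1 to 1. A call has 1 to 20 rows; each row is the pose to reach, as a shift and turn from the pose commanded when the call began; what a row does not reach only later rows make up. A row lasts 1/10 s, in which the tool goes at most 50 mm and 8.59 degrees, less where a joint would pass 70% of its speed; a pose out of reach is approached as far as the arm can. A call with a number of a shift or a turn outside -1 to 1 is refused whole. A call with a gripper value outside its range is refused whole. The fingers move at their own pace and stop on an object; "squeeze" is the grip in N (left out, the last holds). Time passes only in rows, so rows that repeat a pose let the fingers close. It gives the time, the measured TCP pose, the force and the opening at its end, in the units of the state.
- env.get_obs(): the state, without advancing time (a new reading comes with each control period).
- capture(name): name is "side" or "top"; returns the picture (400x640x3 uint8, red, green, blue); there is no depth.
- get_calibration(name): a dict with "vertical_fov" (degrees; the focal length in pixels is half the picture's height over the tangent of half this angle, whatever the lens; pixels are square), "cx", "cy" (the principal point, pixels), "dist" ([k1, k2, p1, p2, k3] as OpenCV has them; the pictures are not rectified), "R" (3x3) and "t" (3): a world point X has camera coordinates R X + t. Camera axes: x right, y down, z forward; pixel columns grow to the right and rows downward; lengths in m; the calibration is good to about 2 mm. A picture is of the moment at which its call begins. get_calibration takes no time and is no camera call.
- order.close_job(): hands the job in, once; it reports no verdict.
Trained networks look in the newest picture that a camera, given by its name, has taken for a name from the list of things; names that differ only in an ending like _2 or _b are one class to them, and where a whole thing is asked for, a point or a joint stands for the part that bears it (a point fixed in the world has none). Each returns a list of dicts, best first, with "confidence" (0 to 1); they miss things now and then, are a little off and sometimes report something else, mostly with a low value. They report only what shows in the picture. A call takes as long as a camera call. They do not tell look-alikes from the thing itself.
- regions_of(camera, name): "pixels" (400x640 bool, what is visible of it) and "rect" ([left, top, right, bottom] in pixels, round what is visible of it).
The state is a dict: "t": time; "joint_pos": joint angles; "dq": joint speeds; "effort": joint torques, N m; "position": TCP position; "eef_rot": TCP orientation; "contact_force": force on the tool from outside, world axes, zero at the start; "ft_torque": the same for the moment, N m; "grip_width": finger opening in m.
Only numpy, scipy, OpenCV 4.12 (cv2) and the standard library are available. Lean on these libraries where they do the work, as an engineer would, in place of code of your own. Each camera call takes 0.05 s, during which the arm holds its last target.

### The job

The lamp house of the microscope is being re-lamped: take the LED lamp insert out of its storage cup by its finned heat sink and set its nose into the socket on top of the lamp house. Turn it with light pressure until its two bayonet lugs drop into the entry slots, push it in against the spring and turn it a quarter turn clockwise (seen from above), then let it go so that the spring holds it locked in place. Use a gentle hand on the socket, never force it, and leave the things around standing where they are.

Things in the scene. Friction and masses are not known exactly. Their poses are not given: they have to be found in the camera images.
- led_insert: LED lamp insert, 66 mm tall, about 0.15 kg. Origin: centre of its nose's underside, z up its axis. Black round nose, 43 mm diameter, z 0 to 25.5 mm (tapered to 38 mm in the lowest 4 mm); black flange, 64 mm diameter, z 25.5 to 30.5 mm; finned heat sink above. It starts upright in the storage cup, yaw within 0.6 rad of the world's, and lifts straight out. A half turn gives the same part.
- insert_lugs (a point): on the insert's axis, 11 mm above its nose's underside, its axes: here two square steel bayonet lugs, 7 mm wide and 6 mm tall, stick out of the nose along the insert's own +x and -x, their ends 28 mm from the axis.
- insert_grip (a point): middle of the insert's finned aluminium heat sink, the grip, 48.5 mm above the nose's underside, its axes. The heat sink runs from 30.5 to 66.5 mm above the nose's underside and has two parallel flat sides, 40 mm apart, 44 mm long, facing the insert's own +y and -y: grasp across these.
- storage_cup: loose grey plastic cup, 77 mm across its foot, 27 mm tall, in which the insert stands with about 2 mm of play. Origin: centre of its underside; the insert's nose rests on the cup's floor 5 mm above that.
- lamp_house: lamp house, a grey box fixed on the bench, 124 (its x) x 112 (its y) x 84 mm tall, louvres on its two x faces, a round steel light exit on its +y side, two small black screws on its -y side. Origin: centre of its underside, z up. On top a round black collar, 75 mm across, 10 mm high, holds the bayonet socket.
- socket_mouth (a point): centre of the socket's mouth, level with the collar's top, 94 mm above the bench, axes of the lamp house. A steel ring, 8 mm thick, has a 45 mm bore for the nose and two opposite entry slots, 11 mm wide, for the lugs. The slots point along the house's +x and -x give or take 0.75 rad: it differs and no reading tells; look or feel. Lugs beside the slots rest on the ring, nose 8 mm deep.
- socket_track (a point): on the socket's axis, 13 mm below the mouth. Under the ring the lugs turn in a track, clockwise (from above) from the slots. They pass under the ring with the nose 22 mm or more below the mouth; at 25.5 mm the flange meets the ring. 90 degrees on, the ring's underside has notches 13 mm wide, 3.5 mm deep, their far edge a fixed stop: let go, the lugs rise into them, nose then 18.5 mm deep.
- spring_seat (a point): on the socket's axis, 9 mm below the mouth: top of the free spring plate. It presses up on the nose from this depth on, 0.7 N per mm, about 9 N at 22 mm depth; from 22.5 mm on a rubber buffer adds 5 N per mm. An insert that is in its slots but not locked floats on it with its nose about 12 mm below the mouth.
- oil_bottle: loose small amber dropper bottle with black cap, 32 mm in diameter, 73 mm tall, a bystander. Origin: centre of its underside, z up.
- objective_case: loose clear round case with black screw lid, 41 mm in diameter, 61 mm tall, a bystander. Origin: centre of its underside, z up.
There are look-alikes about, which are no part of the job. Of the things shaped like the led_insert, the aluminium one is meant.

How it is judged:
By the outcome, as a careful person would: the job done as asked, in the order asked, and still so for the second after the job is handed in, with the robot touching nothing.
It also fails if it takes over 64 s, if anything falls off the work surface, if the arm or the gripper's body presses on something with over 40 N, if the wrist force passes 120 N, or if a joint passes its speed limit or range.

## Working session

There is one attempt and no reset: what is moved stays moved. The work goes in short steps, Python scripts to look and compute and a tool call to move; the robot and the scene stay as the last step left them, time stands still between calls to the robot, and variables do not carry over. Pictures are saved under pics/ and viewed, and the job is handed in when it is done.

Besides the shell and the picture viewer there is one more tool, called after "Request:" by a JSON object that holds its "fn" and its "kwargs". apply_moves: Moves the arm, as the interface text tells. Its arguments: {"type":"object","properties":{"increments":{"type":"array"},"squeeze":{"type":"number"}},"required":["increments"]}

```bash
ls; mkdir -p pics; python3 - <<'E'
from plant import env, capture, get_calibration
import cv2
for n in ["side","top"]:
    im=capture(n); cv2.imwrite(f"pics/{n}0.png",im[:,:,::-1])
    c=get_calibration(n); print(n,c)
o=env.get_obs(); print({k:o[k] for k in ["t","position","eef_rot","grip_width","contact_force"]})
E
```

```text
pics
side {'vertical_fov': 44.54981418573356, 'cx': 321.41222056154487, 'cy': 200.258341661153, 'dist': array([-0.07996281,  0.        ,  0.        ,  0.        ,  0.        ]), 'R': array([[-0.96695644, -0.25491367, -0.00377739],
       [-0.13761591,  0.53437239, -0.83397123],
       [ 0.2146092 , -0.80589402, -0.551795  ]]), 't': array([0.44805025, 0.22721134, 0.74124711])}
top {'vertical_fov': 50.091660371703554, 'cx': 316.83354865522193, 'cy': 202.53951346680225, 'dist': array([-0.08957857,  0.        ,  0.        ,  0.        ,  0.        ]), 'R': array([[ 0.01463206, -0.99965459, -0.02183137],
       [-0.99461084, -0.01231002, -0.10294536],
       [ 0.10264105,  0.02322002, -0.99444741]]), 't': array([-0.14351892,  0.53600152,  0.87835437])}
{'t': 0.1, 'position': array([0.15481588, 0.65643277, 0.24410227]), 'eef_rot': array([ 0.70215803,  0.08105391,  0.70256723, -0.08248428]), 'grip_width': 0.08581756139293682, 'contact_force': array([ 0.25078628, -0.49026463,  0.6209784 ])}
```

View pics/side0.png

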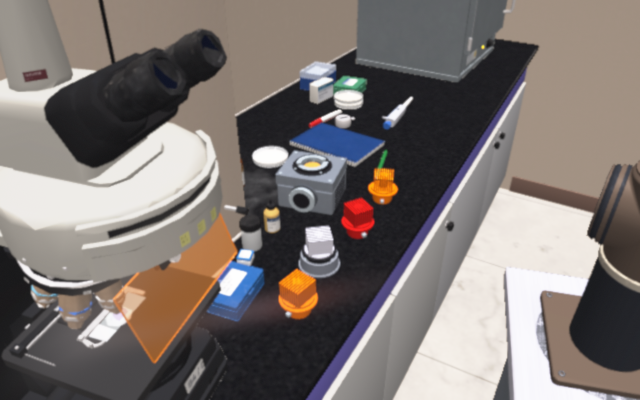

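View pics/top0.png

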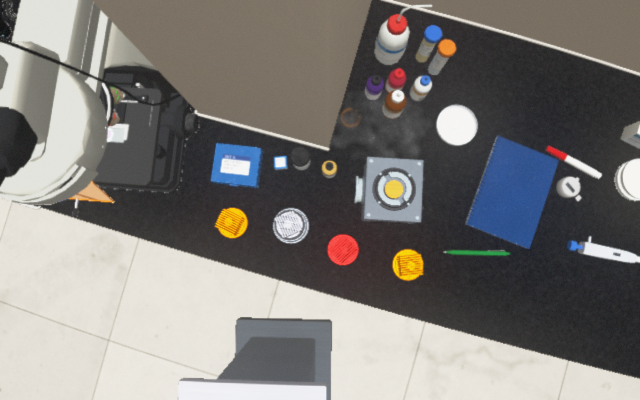

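```bash
cat > h.py <<'E'
import numpy as np, cv2
from plant import env, capture, get_calibration, order, regions_of
def K(c):
    f=200/np.tan(np.radians(c['vertical_fov'])/2); return np.array([[f,0,c['cx']],[0,f,c['cy']],[0,0,1]])
def proj(n,X):
    c=get_calibration(n); p,_=cv2.projectPoints(np.atleast_2d(np.array(X,float)),cv2.Rodrigues(c['R'])[0],c['t'],K(c),c['dist']); return p[:,0]
def ray(n,uv):
    c=get_calibration(n); q=cv2.undistortPoints(np.array(uv,float).reshape(-1,1,2),K(c),c['dist'])[:,0]
    d=np.c_[q,np.ones(len(q))]@c['R']; return -c['R'].T@c['t'],d
def atz(n,uv,z):
    C,d=ray(n,uv); return C+d*((z-C[2])/d[:,2])[:,None]
def crop(im,x0,y0,x1,y1,s,name): cv2.imwrite("pics/"+name,cv2.resize(im[y0:y1,x0:x1,::-1],None,fx=s,fy=s,interpolation=cv2.INTER_CUBIC))
E
python3 - <<'E'
from h import *
im=capture("top"); crop(im,190,130,440,290,3.2,"t1.png"); 
im2=capture("side"); crop(im2,220,130,420,330,3,"s1.png")
for n in["top","side"]:
  print(n,"cam",ray(n,[[0,0]])[0])
  for th in ["led_insert","insert_grip","storage_cup","lamp_house","oil_bottle","objective_case"]:
    for r in regions_of(n,th):
        m=r["pixels"]; ys,xs=np.nonzero(m); print(th,round(r["confidence"],2),r["rect"],xs.mean().round(1),ys.mean().round(1),m.sum())
print(env.get_obs()["t"])
print(atz("top",[[291,225],[393,189],[330,168],[301,158],[408,264],[330,148]],0.06))
E
```

```text
top cam [ 0.44505768 -0.15726656  0.92552288]
led_insert 0.95 [215.0, 207.9, 245.6, 240.8] 232.1 222.9 758
led_insert 0.87 [271.6, 207.8, 305.5, 239.3] 288.9 224.4 734
led_insert 0.83 [393.3, 249.3, 420.9, 281.3] 407.4 264.5 746
led_insert 0.77 [327.8, 233.9, 359.7, 263.5] 342.0 249.3 761
insert_grip 0.89 [213.7, 205.8, 246.7, 237.4] 232.1 222.3 705
insert_grip 0.83 [272.6, 210.0, 303.7, 239.0] 289.0 224.5 741
insert_grip 0.8 [326.5, 237.5, 360.0, 263.0] 342.4 249.2 723
insert_grip 0.63 [390.3, 248.8, 420.4, 279.1] 407.2 264.5 755
storage_cup 0.79 [275.0, 208.3, 309.1, 243.6] 296.9 228.8 204
lamp_house 0.67 [355.2, 160.1, 427.6, 222.1] 390.8 190.0 4009
oil_bottle 0.72 [321.4, 157.6, 337.4, 175.8] 328.5 168.8 202
objective_case 0.8 [290.9, 146.6, 309.8, 167.3] 299.8 157.7 372
side cam [0.30543452 0.59016527 0.60019663]
led_insert 0.94 [302.7, 227.3, 340.3, 263.3] 318.9 245.4 1050
led_insert 0.86 [370.6, 169.8, 397.7, 202.9] 382.2 187.8 622
led_insert 0.78 [278.6, 273.0, 317.5, 320.8] 297.6 294.4 1419
led_insert 0.78 [342.5, 196.0, 373.3, 239.1] 357.6 218.2 974
insert_grip 0.96 [340.9, 197.9, 373.9, 239.4] 357.5 217.9 963
insert_grip 0.82 [279.2, 269.1, 318.3, 319.5] 297.6 294.9 1491
insert_grip 0.74 [370.3, 172.2, 395.7, 203.4] 383.0 187.3 661
insert_grip 0.59 [304.2, 227.5, 334.4, 261.8] 318.7 245.8 1040
storage_cup 0.84 [298.0, 251.7, 340.3, 279.6] 318.7 267.6 615
lamp_house 0.68 [276.7, 153.0, 348.9, 216.8] 311.4 182.6 3661
lamp_house 0.43 [304.1, 227.3, 335.9, 263.8] 318.6 245.6 1056
objective_case 0.93 [242.2, 213.9, 263.1, 250.8] 250.5 232.4 701
objective_case 0.32 [275.0, 153.5, 349.1, 216.7] 311.5 182.1 3630
0.8
[[ 0.48799286 -0.08537023  0.06      ]
 [ 0.56405462 -0.29192025  0.06      ]
 [ 0.60592457 -0.16301864  0.06      ]
 [ 0.62620313 -0.10309064  0.06      ]
 [ 0.41270196 -0.32180891  0.06      ]
 [ 0.64780512 -0.16256211  0.06      ]]
```

View pics/t1.png

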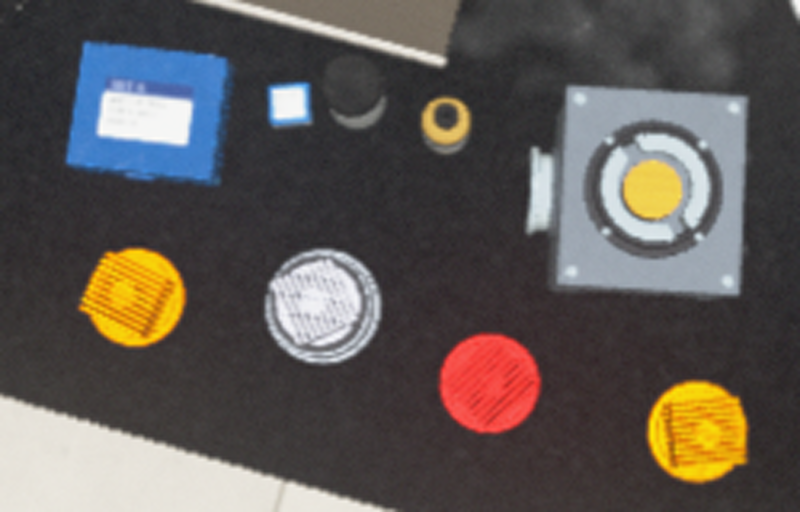

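View pics/s1.png

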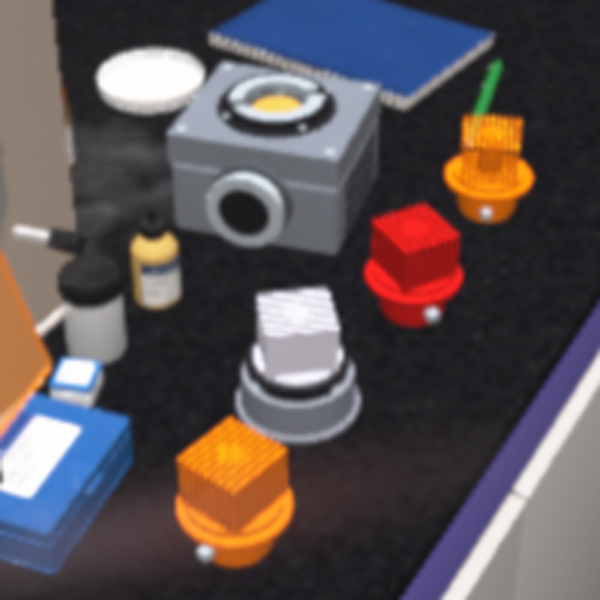

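```bash
python3 - <<'E'
from h import *
im=cv2.imread("pics/top0.png")[:,:,::-1]; crop(im,265,200,315,250,12,"t2.png")
im2=cv2.imread("pics/side0.png")[:,:,::-1]; crop(im2,290,215,350,285,8,"s2.png")
crop(im,360,160,425,225,9,"t3.png"); crop(im2,270,145,360,220,8,"s3.png")
R=cv2.Rodrigues
from scipy.spatial.transform import Rotation as Ro
q=env.get_obs()["eef_rot"]; print(Ro.from_quat(np.r_[q[1:],q[0]]).as_matrix().round(3))
E
```

```text
[[ 0.     0.23   0.973]
 [ 0.     0.973 -0.23 ]
 [-1.     0.     0.   ]]
```

View pics/t2.png

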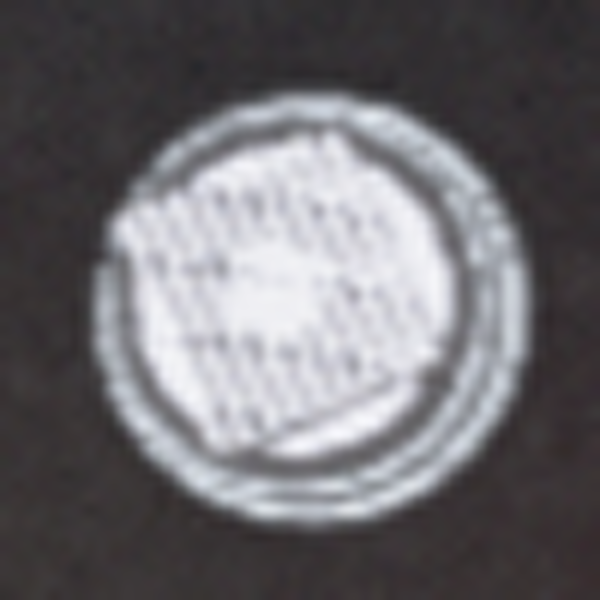

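View pics/s2.png

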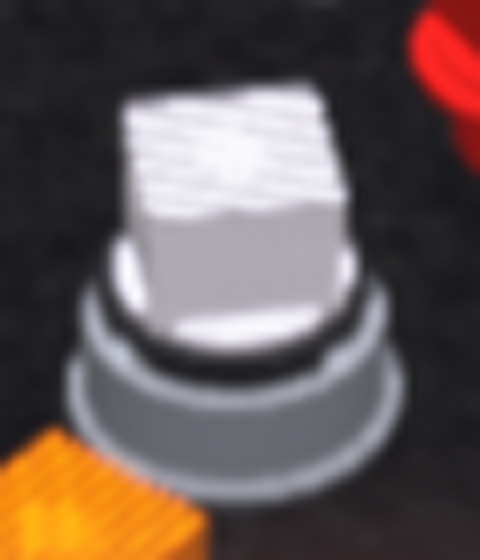

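View pics/t3.png

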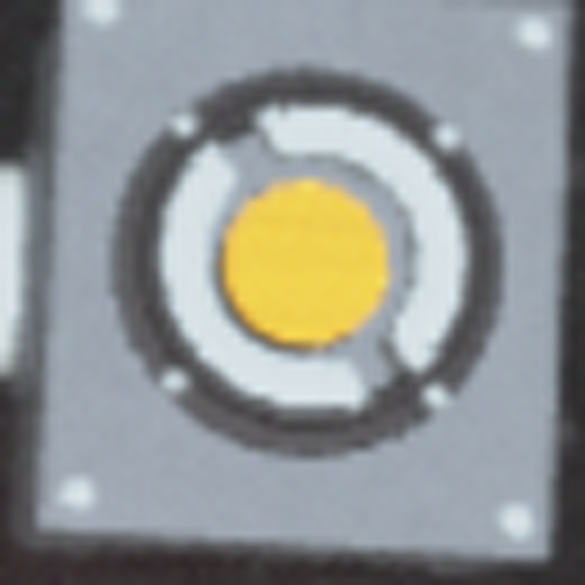

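View pics/s3.png

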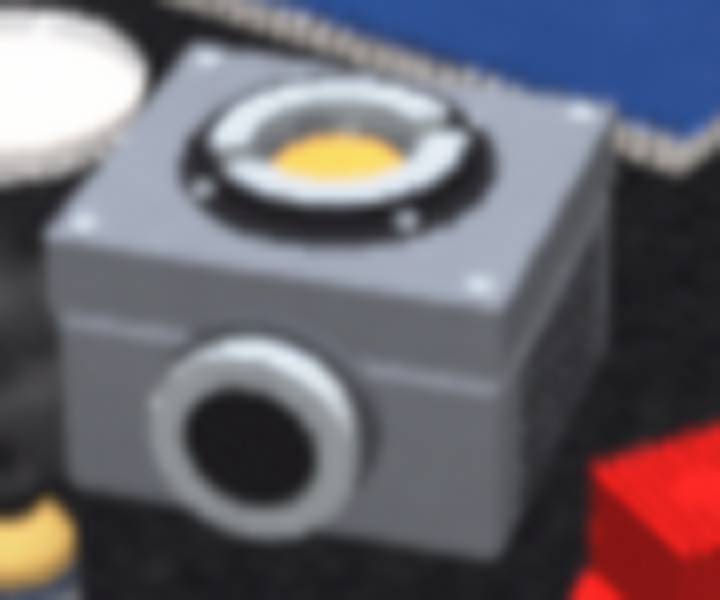

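```bash
python3 - <<'E'
from h import *
off=lambda p,x0,y0,s:(np.array(p,float)+.5)/s-.5+[x0,y0]
T=atz("top",off([[125,228],[332,130],[440,360],[225,448]],265,200,12),.0715)
S=atz("side",off([[125,105],[315,88],[345,205],[145,215]],290,215,8),.0715)
for P in(T,S):
    print(P[:,:2].round(4).tolist(),P.mean(0).round(4))
    for i in range(4):
        d=P[(i+1)%4]-P[i]; print("  ",np.hypot(*d[:2]).round(4),np.degrees(np.arctan2(d[1],d[0])).round(1))
# cup rims: top
print("cup top rim",atz("top",off([[312,308]],265,200,12),.020))
# house
f=lambda p:atz("top",off(p,360,160,9),.094)
g=lambda p:atz("side",off(p,270,145,8),.094)
th=f([[306,263]]);print("collar ctr top",th)
print("screws top", atz("top",off([[100,8],[535,35],[517,520],[78,492]],360,160,9),.084).round(4).tolist(),)
print("screws side",atz("side",off([[208,57],[582,110],[480,287],[82,222]],270,145,8),.084).round(4).tolist())
for nm,fn,pts in (("top",f,[[440+8-1,133],[184,125],[174,380],[437,397]]),("top slots",f,[[262,130],[228,152],[400,355],[363,395]])):
    print(nm,fn(pts).round(4).tolist(),fn(pts).mean(0).round(4))
e=g([[338,140],[185,170],[492,160],[338,80],[338,240]]);print(e.round(4).tolist())
E
```

```text
[[0.4999, -0.0538], [0.5168, -0.0882], [0.4786, -0.1069], [0.4635, -0.0714]] [ 0.4897 -0.0801  0.0715]
   0.0383 -63.8
   0.0425 -153.8
   0.0386 113.1
   0.0404 25.7
[[0.5166, -0.0877], [0.4765, -0.1047], [0.4598, -0.0647], [0.5011, -0.0503]] [ 0.4885 -0.0768  0.0715]
   0.0435 -157.0
   0.0434 112.7
   0.0437 19.1
   0.0404 -67.5
cup top rim [[ 0.48952161 -0.08108281  0.02      ]]
collar ctr top [[ 0.55983303 -0.28772289  0.094     ]]
screws top [[0.6177, -0.2439, 0.084], [0.6129, -0.3406, 0.084], [0.5051, -0.3354, 0.084], [0.51, -0.2392, 0.084]]
screws side [[0.6134, -0.3414, 0.084], [0.5043, -0.3372, 0.084], [0.5088, -0.2388, 0.084], [0.6179, -0.2448, 0.084]]
top [[0.5889, -0.3188, 0.094], [0.5899, -0.2612, 0.094], [0.5339, -0.2589, 0.094], [0.5309, -0.3161, 0.094]] [ 0.5609 -0.2888  0.094 ]
top slots [[0.589, -0.2783, 0.094], [0.5841, -0.2708, 0.094], [0.5399, -0.3081, 0.094], [0.5311, -0.3, 0.094]] [ 0.561  -0.2893  0.094 ]
[[0.5598, -0.2868, 0.094], [0.5944, -0.2611, 0.094], [0.5174, -0.2864, 0.094], [0.5689, -0.3193, 0.094], [0.5455, -0.2362, 0.094]]
```

```bash
python3 - <<'E'
from h import *
im=cv2.imread("pics/top0.png")[:,:,::-1]; crop(im,0,0,210,240,2.5,"t4.png")
for uv in ([108,180],[60,204],[20,215],[115,200],[0,205]):
    print("top",uv,[atz("top",[uv],z)[0].round(3).tolist() for z in (0,.15,.3,.4)])
for uv in ([205,45],[225,180],[155,360],[235,265],[200,320],[222,200]):
    print("side",uv,[atz("side",[uv],z)[0].round(3).tolist() for z in (0,.15,.3,.4)])
c=np.array([0.5613,-.2897]); 
for n in("top","side"):
    im=capture(n); a=np.radians(np.arange(0,360,1.0)); r=np.arange(15,34,.5)/1000
    A,Rr=np.meshgrid(a,r); P=np.c_[(c[0]+Rr*np.cos(A)).ravel(),(c[1]+Rr*np.sin(A)).ravel(),np.full(A.size,.094)]
    uv=proj(n,P).astype(np.float32).reshape(A.shape+(2,)); U=cv2.remap(im,uv[...,0],uv[...,1],cv2.INTER_CUBIC)
    cv2.imwrite(f"pics/polar_{n}.png",cv2.resize(U[::-1,:,::-1],(720,228)))
    g=U[:,:,0].astype(float); k=(r>.0245)&(r<.029); v=g[k].mean(0)
    for lo,hi in((0,75),(180,255)):
        print(n,[(i,int(v[i])) for i in range(lo,hi,3)])
        w=np.clip(150-v[lo:hi],0,None); print("centroid",(w*np.arange(lo,hi)).sum()/w.sum())
E
```

```text
top [108, 180] [[0.586, 0.338, 0.0], [0.563, 0.257, 0.15], [0.54, 0.177, 0.3], [0.525, 0.124, 0.4]]
top [60, 204] [[0.53, 0.451, 0.0], [0.516, 0.352, 0.15], [0.502, 0.254, 0.3], [0.493, 0.188, 0.4]]
top [20, 215] [[0.503, 0.551, 0.0], [0.494, 0.436, 0.15], [0.484, 0.321, 0.3], [0.478, 0.245, 0.4]]
top [115, 200] [[0.541, 0.318, 0.0], [0.525, 0.241, 0.15], [0.51, 0.164, 0.3], [0.499, 0.112, 0.4]]
top [0, 205] [[0.526, 0.606, 0.0], [0.513, 0.482, 0.15], [0.5, 0.358, 0.3], [0.491, 0.276, 0.4]]
side [205, 45] [[1.353, -1.359, 0.0], [1.091, -0.872, 0.15], [0.829, -0.385, 0.3], [0.655, -0.06, 0.4]]
side [225, 180] [[0.784, -0.314, 0.0], [0.665, -0.088, 0.15], [0.545, 0.138, 0.3], [0.465, 0.289, 0.4]]
side [155, 360] [[0.671, 0.2, 0.0], [0.58, 0.297, 0.15], [0.488, 0.395, 0.3], [0.427, 0.46, 0.4]]
side [235, 265] [[0.639, -0.035, 0.0], [0.556, 0.121, 0.15], [0.472, 0.278, 0.3], [0.417, 0.382, 0.4]]
side [200, 320] [[0.641, 0.107, 0.0], [0.557, 0.228, 0.15], [0.473, 0.349, 0.3], [0.417, 0.429, 0.4]]
side [222, 200] [[0.755, -0.232, 0.0], [0.642, -0.026, 0.15], [0.53, 0.179, 0.3], [0.455, 0.3
[... 612 characters left out ...]
id 216.68733850129198
side [(0, 226), (3, 226), (6, 228), (9, 227), (12, 224), (15, 222), (18, 217), (21, 207), (24, 192), (27, 177), (30, 163), (33, 154), (36, 152), (39, 154), (42, 162), (45, 171), (48, 180), (51, 190), (54, 199), (57, 207), (60, 214), (63, 222), (66, 229), (69, 233), (72, 235)]
centroid nan
side [(180, 222), (183, 222), (186, 219), (189, 210), (192, 198), (195, 184), (198, 169), (201, 158), (204, 152), (207, 152), (210, 158), (213, 169), (216, 181), (219, 194), (222, 206), (225, 214), (228, 218), (231, 222), (234, 224), (237, 222), (240, 218), (243, 216), (246, 218), (249, 220), (252, 220)]
centroid nan<stdin>:16: RuntimeWarning: invalid value encountered in scalar divide
```

View pics/polar_top.png

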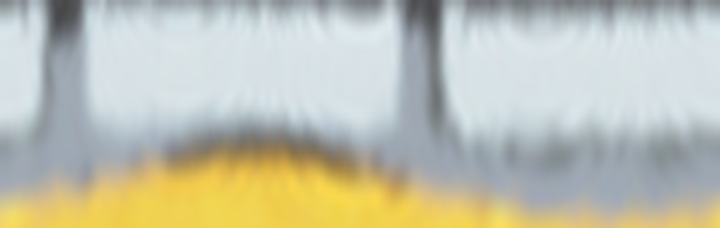

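View pics/polar_side.png

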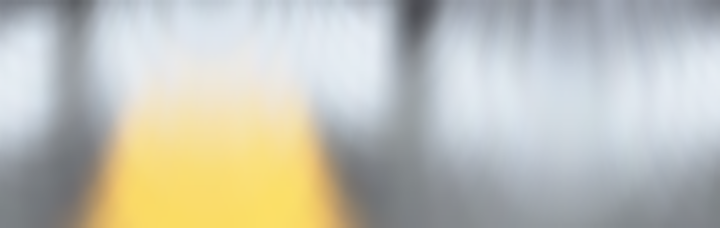

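View pics/t4.png

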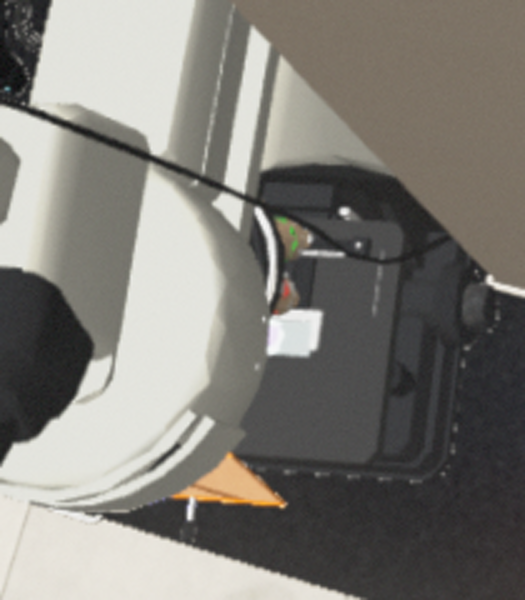

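Request:
{"fn": "apply_moves", "kwargs": {"increments": [100,0,-0.25,0,0,0,-0.25,100,0,-0.5,0,0,0,-0.5,100,0,-0.75,0,0,0,-0.75,100,0,-1,0,0,0,-1]}}

```text
t: 1.3
position: [0.155, 0.556, 0.2453]
eef_rot: [0.657, 0.263, 0.657, -0.262]
contact_force: [0.1, -0.3, -0.4]
grip_width: 0.0857
```

Request:
{"fn": "apply_moves", "kwargs": {"increments": [100,0.05,-0.25,0,0,0,-0.25,100,0.1,-0.5,0,0,0,-0.5,100,0.15,-0.75,0,0,0,-0.75,100,0.2,-1,0,0,0,-1]}}

```text
t: 1.7
position: [0.1751, 0.456, 0.2455]
eef_rot: [0.566, 0.424, 0.566, -0.423]
contact_force: [-0.7, 0.2, -0.1]
grip_width: 0.0853
```

Request:
{"fn": "apply_moves", "kwargs": {"increments": [100,0.15,-0.22,0,0,0,-0.25,100,0.3,-0.44,0,0,0,-0.5,100,0.46,-0.66,0,0,0,-0.75,100,0.62,-0.86,0,0,0,-1]}}

```text
t: 2.1
position: [0.2374, 0.37, 0.2456]
eef_rot: [0.437, 0.556, 0.437, -0.555]
contact_force: [0.4, 0.5, 0.2]
grip_width: 0.0857
```

Request:
{"fn": "apply_moves", "kwargs": {"increments": [100,0.2,-0.18,0,0,0,-0.25,100,0.4,-0.36,0,0,0,-0.5,100,0.58,-0.54,0,0,0,-0.75,100,0.76,-0.72,0,0,0,-1]}}

```text
t: 2.5
position: [0.3137, 0.2981, 0.2456]
eef_rot: [0.279, 0.65, 0.279, -0.65]
contact_force: [0.3, 0.2, -0.4]
grip_width: 0.0856
```

Request:
{"fn": "apply_moves", "kwargs": {"increments": [100,0.18,-0.24,0,0,0,-0.25,100,0.36,-0.48,0,0,0,-0.5,100,0.5,-0.72,0,0,0,-0.7,100,0.64,-0.98,0,0,0,-0.75]}}

```text
t: 2.9
position: [0.3776, 0.2, 0.2456]
eef_rot: [0.148, 0.692, 0.148, -0.691]
contact_force: [0.0, 0.0, -0.5]
grip_width: 0.0852
```

Request:
{"fn": "apply_moves", "kwargs": {"increments": [100,0.14,-0.25,0,0,0,0,100,0.28,-0.5,0,0,0,0,100,0.4,-0.75,0,0,0,0,100,0.52,-1,0,0,0,0]}}

```text
t: 3.3
position: [0.4294, 0.0998, 0.2456]
eef_rot: [0.148, 0.692, 0.148, -0.691]
contact_force: [0.3, 0.7, -0.2]
grip_width: 0.0851
```

Request:
{"fn": "apply_moves", "kwargs": {"increments": [100,0.07,-0.25,0,0,0,0,100,0.15,-0.5,0,0,0,0,100,0.22,-0.75,0,0,0,0,100,0.3,-1,0,0,0,0]}}

```text
t: 3.7
position: [0.4592, -0.0001, 0.2456]
eef_rot: [0.148, 0.692, 0.148, -0.691]
contact_force: [1.0, -0.6, -0.5]
grip_width: 0.0851
```

Request:
{"fn": "apply_moves", "kwargs": {"increments": [100,0.08,-0.2,0,0,0,0,100,0.15,-0.4,0,0,0,0,100,0.23,-0.6,0,0,0,0,100,0.3,-0.8,0,0,0,0,100,0.3,-0.8,0,0,0,0]}}

```text
t: 4.2
position: [0.4896, -0.0809, 0.2456]
eef_rot: [0.148, 0.692, 0.147, -0.691]
contact_force: [-0.0, 0.8, 0.0]
grip_width: 0.0852
```

```bash
cat >> h.py <<'E'
from scipy.spatial.transform import Rotation as Ro
def pose():
    o=env.get_obs(); q=o["eef_rot"]; M=Ro.from_quat(np.r_[q[1:],q[0]]).as_matrix()
    print("t",o["t"],"p",o["position"].round(4),"yaw_y",np.degrees(np.arctan2(M[1,1],M[0,1])).round(2),"xaxis",M[:,0].round(3),"j",o["joint_pos"].round(3),"F",o["contact_force"].round(1),"T",o["ft_torque"].round(2),"w",round(o["grip_width"],4)); return o
E
python3 - <<'E'
from h import *
pose()
im=capture("top"); crop(im,220,150,370,290,5,"t5.png"); im=capture("side"); crop(im,240,130,400,330,3,"s5.png")
E
```

```text
t 4.2 p [ 0.4896 -0.0809  0.2456] yaw_y -65.93 xaxis [ 0.001 -0.001 -1.   ] j [-0.368 -0.116  2.006 -0.     1.25   0.783] F [-0.   0.8  0. ] T [-0.01 -0.02  0.02] w 0.0852
```

View pics/s5.png

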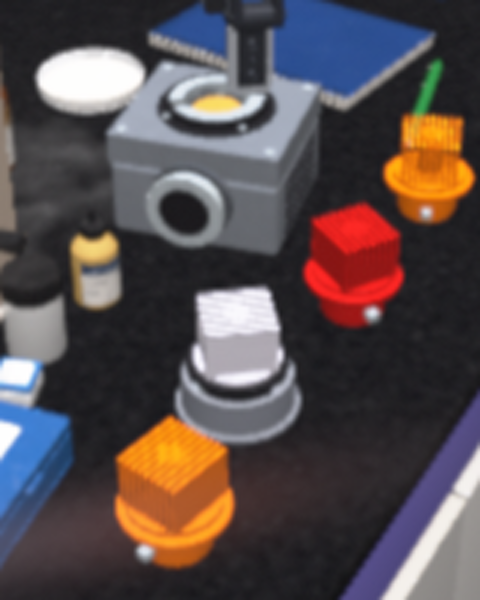

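View pics/t5.png

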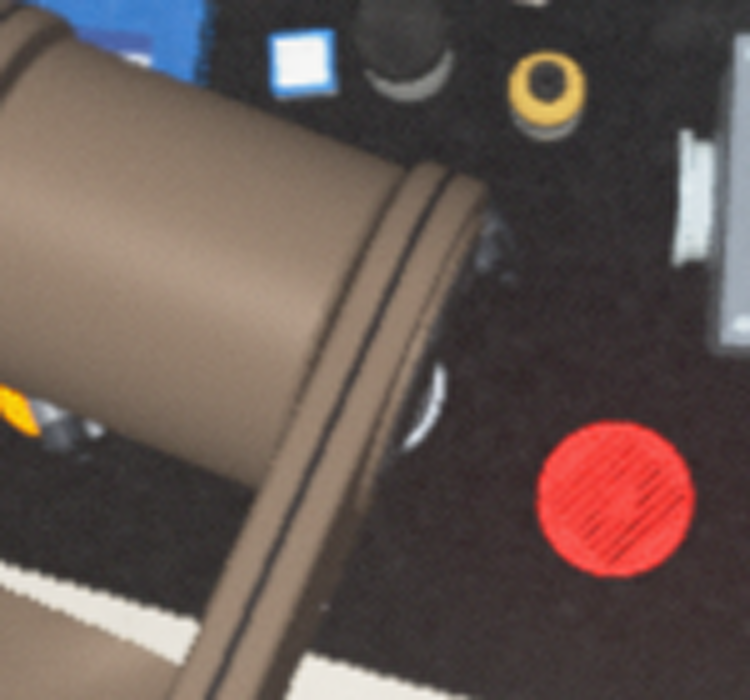

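Request:
{"fn": "apply_moves", "kwargs": {"increments": [100,0,0.01,-0.3,0,0,0,100,0,0.01,-0.6,0,0,0,100,0,0.01,-0.9,0,0,0,100,0,0.01,-1,0,0,0]}}

```text
t: 4.7
position: [0.4866, -0.0762, 0.142]
eef_rot: [-0.147, -0.689, -0.15, 0.693]
contact_force: [-1.8, -0.2, -0.6]
grip_width: 0.0853
```

Request:
{"fn": "apply_moves", "kwargs": {"increments": [100,0,0,-0.2,0,0,0,100,0,0,-0.4,0,0,0,100,0,0,-0.6,0,0,0,100,0,0,-0.75,0,0,0,100,0,0,-0.85,0,0,0,100,0,0,-0.92,0,0,0,100,0,0,-0.92,0,0,0]}}

```text
t: 5.4
position: [0.4889, -0.0778, 0.0531]
eef_rot: [-0.148, -0.691, -0.149, 0.692]
contact_force: [0.2, -1.0, 0.5]
grip_width: 0.0857
```

```bash
python3 - <<'E'
from h import *
pose(); print(env.tip_extent)
im=capture("side"); crop(im,270,190,370,310,5,"s6.png")
E
```

```text
t 5.4 p [ 0.4889 -0.0778  0.0531] yaw_y -65.76 xaxis [-0.001  0.    -1.   ] j [-0.363  0.148  2.136  0.     0.859  0.785] F [ 0.2 -1.   0.5] T [0.02 0.   0.01] w 0.0857
0.014
```

View pics/s6.png

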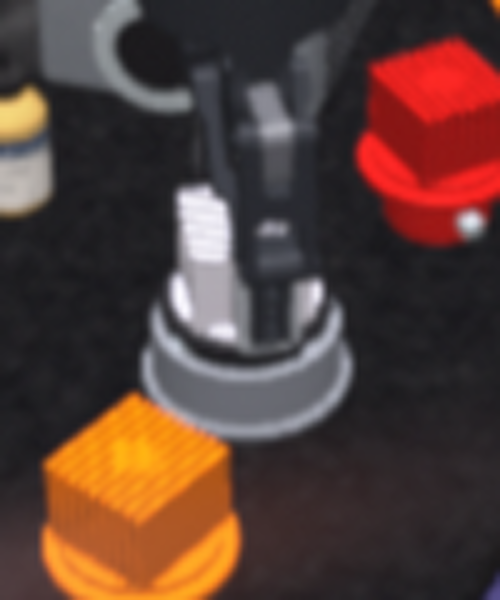

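Request:
{"fn": "apply_moves", "kwargs": {"increments": [30,0,0,0,0,0,0,30,0,0,0,0,0,0,30,0,0,0,0,0,0,30,0,0,0,0,0,0,30,0,0,0,0,0,0,30,0,0,0,0,0,0], "squeeze": 60}}

```text
t: 6.05
position: [0.4897, -0.0783, 0.0541]
eef_rot: [0.149, 0.692, 0.148, -0.691]
contact_force: [0.0, -0.3, 3.9]
grip_width: 0.0391
```

```bash
python3 - <<'E'
from h import *
pose()
E
```

```text
t 6.05 p [ 0.4897 -0.0783  0.0541] yaw_y -65.78 xaxis [ 0.001 -0.001 -1.   ] j [-0.363  0.147  2.135  0.     0.858  0.785] F [ 0.  -0.3  3.9] T [-0.02  0.04  0.  ] w 0.0391
```

Request:
{"fn": "apply_moves", "kwargs": {"increments": [30,0,0,0.05,0,0,0,30,0,0,0.15,0,0,0,30,0,0,0.3,0,0,0,30,0,0,0.5,0,0,0,30,0,0,0.75,0,0,0,30,0,0,1,0,0,0]}}

```text
t: 6.65
position: [0.4883, -0.0777, 0.154]
eef_rot: [-0.148, -0.691, -0.149, 0.692]
contact_force: [0.5, 0.1, -1.0]
grip_width: 0.0394
```

```bash
python3 - <<'E'
from h import *
im=capture("side"); crop(im,240,130,400,330,3,"s7.png");pose()
E
```

```text
t 6.7 p [ 0.4911 -0.0787  0.1589] yaw_y -65.77 xaxis [ 0.007 -0.002 -1.   ] j [-0.363 -0.021  2.084  0.     1.071  0.785] F [ 1.8 -0.1  1.6] T [ 0.04 -0.08 -0.01] w 0.039
```

View pics/s7.png

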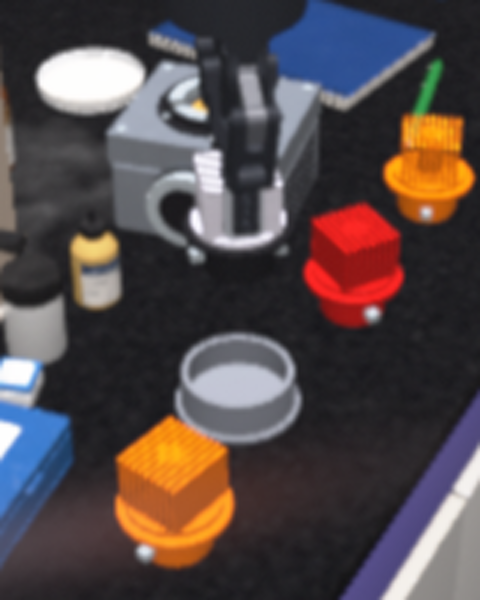

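Request:
{"fn": "apply_moves", "kwargs": {"increments": [30,0.05,-0.1,0.2,0,0,0.08,30,0.12,-0.25,0.4,0,0,0.16,30,0.2,-0.5,0.5,0,0,0.24,30,0.3,-0.75,0.5,0,0,0.24,30,0.36,-1,0.5,0,0,0.24]}}

```text
t: 7.2
position: [0.5253, -0.1788, 0.2033]
eef_rot: [0.192, 0.681, 0.192, -0.681]
contact_force: [-1.0, -0.0, -2.2]
grip_width: 0.0392
```

Request:
{"fn": "apply_moves", "kwargs": {"increments": [30,0.1,-0.3,0,0,0,0,30,0.2,-0.6,0,0,0,0,30,0.28,-0.85,0,0,0,0,30,0.35,-1,0,0,0,0,30,0.35,-1,0,0,0,0]}}

```text
t: 7.7
position: [0.5599, -0.2797, 0.2023]
eef_rot: [-0.191, -0.681, -0.191, 0.681]
contact_force: [1.4, -0.2, -1.0]
grip_width: 0.039
```

```bash
python3 - <<'E'
from h import *
pose()
im=capture("side"); crop(im,240,60,400,230,3.5,"s8.png");im=capture("top"); crop(im,300,120,460,260,5,"t8.png");pose()
E
```

```text
t 7.7 p [ 0.5599 -0.2797  0.2023] yaw_y -58.7 xaxis [-0.001  0.    -1.   ] j [-0.625  0.218  1.74  -0.     1.184  0.399] F [ 1.4 -0.2 -1. ] T [-0.02 -0.   -0.03] w 0.039
t 7.8 p [ 0.5594 -0.2775  0.2022] yaw_y -58.6 xaxis [-0.002  0.002 -1.   ] j [-0.623  0.215  1.743  0.     1.185  0.4  ] F [-0.   0.1 -1.4] T [-0.04 -0.04 -0.01] w 0.0394
```

View pics/s8.png

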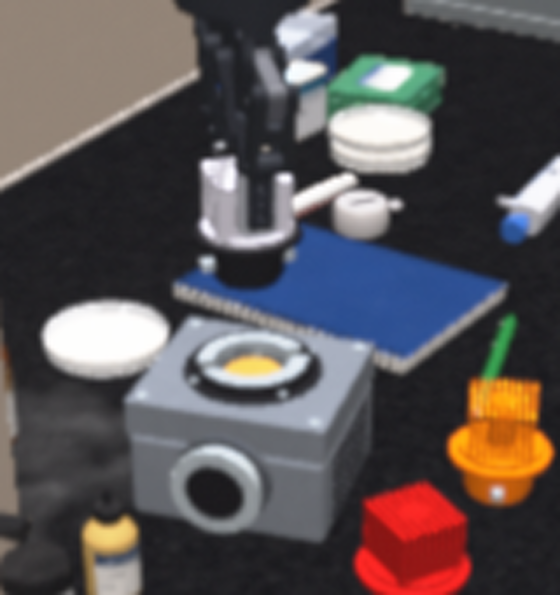

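View pics/t8.png

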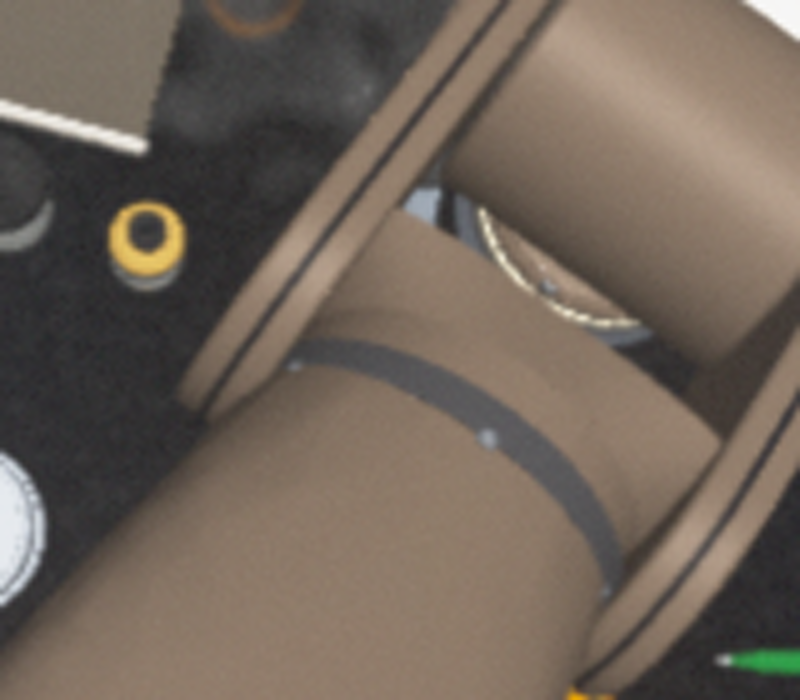

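Request:
{"fn": "apply_moves", "kwargs": {"increments": [30,0,-0.1,0,0,0,0,30,0,-0.1,0,0,0,0,30,0,-0.1,0,0,0,0,30,0,-0.1,0,0,0,0]}}

```text
t: 8.2
position: [0.56, -0.2877, 0.2035]
eef_rot: [0.192, 0.681, 0.192, -0.681]
contact_force: [0.1, 0.2, -1.7]
grip_width: 0.0392
```

```bash
python3 - <<'E'
from h import *
o=pose(); p=o["position"]
im=capture("side"); crop(im,285,90,335,165,8,"s9.png")
a=np.radians(31.3); nz=p[2]-.0486
u=np.array([np.cos(a),np.sin(a),0]); c=np.array([p[0],p[1],nz])
L=[c+u*.028+[0,0,.011],c-u*.028+[0,0,.011]]
t=np.linspace(0,2*np.pi,60); D=np.c_[np.cos(t),np.sin(t),0*t]
im2=cv2.resize(im[90:165,285:335,::-1],None,fx=8,fy=8,interpolation=cv2.INTER_CUBIC)
f=lambda P:((proj("side",P)-[285,90]+.5)*8-.5)
for P,col in((c+D*.032+[0,0,.0305],(0,255,0)),(c+D*.032+[0,0,.0255],(0,255,0)),(c+D*.019,(255,0,0)),(L,(0,0,255))):
    for q in f(np.array(P)): cv2.circle(im2,tuple(int(v) for v in q),2,col,-1)
v=np.array([-u[1],u[0],0])
H=[c+u*sx*.022+v*sy*.02+[0,0,.0665] for sx,sy in((1,1),(-1,1),(-1,-1),(1,-1))]
for q in f(np.array(H)): cv2.circle(im2,tuple(int(v) for v in q),4,(0,255,255),-1)
cv2.imwrite("pics/s9b.png",im2); pose()
E
```

```text
t 8.2 p [ 0.56   -0.2877  0.2035] yaw_y -58.56 xaxis [ 0.  0. -1.] j [-0.636  0.224  1.731  0.     1.187  0.387] F [ 0.1  0.2 -1.7] T [-0.01 -0.02 -0.03] w 0.0392
t 8.25 p [ 0.56   -0.2877  0.2035] yaw_y -58.56 xaxis [ 0. -0. -1.] j [-0.636  0.224  1.731  0.     1.187  0.386] F [ 0.8  0.1 -1.7] T [ 0.04 -0.05  0.01] w 0.0391
```

View pics/s9b.png

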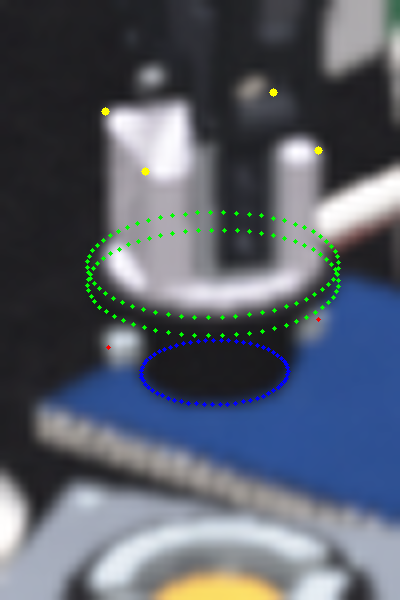

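View pics/s9.png

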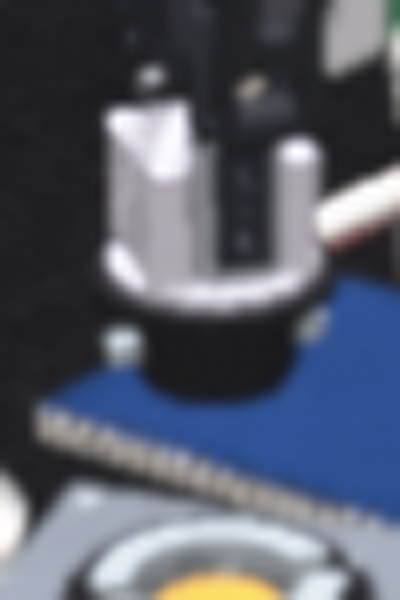

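Request:
{"fn": "apply_moves", "kwargs": {"increments": [30,0.01,-0.018,-0.2,0,0,0,30,0.01,-0.018,-0.4,0,0,0,30,0.01,-0.018,-0.55,0,0,0,30,0.01,-0.018,-0.61,0,0,0,30,0.01,-0.018,-0.63,0,0,0,30,0.01,-0.018,-0.63,0,0,0]}}

```text
t: 8.85
position: [0.5613, -0.29, 0.1407]
eef_rot: [0.192, 0.681, 0.191, -0.681]
contact_force: [0.2, 0.1, -0.8]
grip_width: 0.039
```

```bash
cat > ov.py <<'E'
from h import *
import sys
def ov(name,yaw,c0=(0.5612,-.2895)):
    o=pose(); p=o["position"]; im=capture("side")
    x0,y0,s=280,130,10
    im2=cv2.resize(im[y0:y0+50,x0:x0+65,::-1],None,fx=s,fy=s,interpolation=cv2.INTER_CUBIC); raw=im2.copy()
    a=np.radians(yaw); nz=p[2]-.0486
    u=np.array([np.cos(a),np.sin(a),0]); c=np.array([p[0],p[1],nz]); t=np.linspace(0,2*np.pi,60); D=np.c_[np.cos(t),np.sin(t),0*t]
    f=lambda P:((proj("side",np.array(P))-[x0,y0]+.5)*s-.5)
    for P,col in((c+D*.032+[0,0,.0305],(0,255,0)),(c+D*.019,(255,0,0)),([c+u*.028+[0,0,.011],c-u*.028+[0,0,.011]],(0,0,255)),(np.r_[c0,.094]+D*.0375,(0,255,255))):
        for q in f(P): cv2.circle(im2,tuple(int(v) for v in q),2,col,-1)
    cv2.imwrite("pics/"+name,np.hstack([raw[:,:650],im2])[:, :]); 
    z=cv2.imread("pics/"+name); cv2.imwrite("pics/"+name,cv2.resize(z,None,fx=.61,fy=.61))
E
python3 - <<'E'
from ov import *
ov("o1.png",31.3)
E
```

```text
t 8.85 p [ 0.5613 -0.29    0.1407] yaw_y -58.58 xaxis [ 0.001 -0.    -1.   ] j [-0.637  0.294  1.768  0.     1.079  0.385] F [ 0.2  0.1 -0.8] T [-0.02 -0.03 -0.01] w 0.039
```

View pics/o1.png

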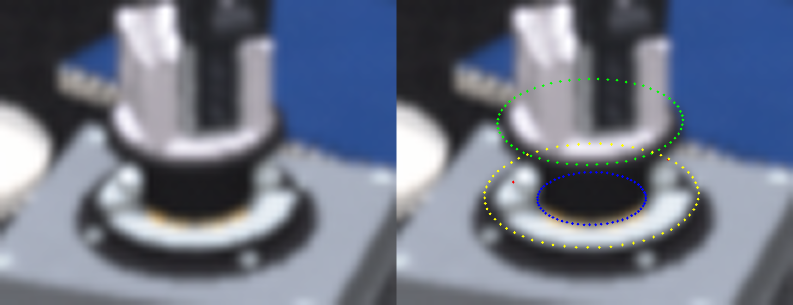

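Request:
{"fn": "apply_moves", "kwargs": {"increments": [30,0,0,-0.02,0,0,0,30,0,0,-0.04,0,0,0,30,0,0,-0.055,0,0,0,30,0,0,-0.07,0,0,0,30,0,0,-0.08,0,0,0,30,0,0,-0.08,0,0,0]}}

```text
t: 9.5
position: [0.5609, -0.2894, 0.1319]
eef_rot: [-0.191, -0.681, -0.192, 0.681]
contact_force: [-0.8, 3.8, 0.0]
grip_width: 0.0395
```

```bash
python3 - <<'E'
from ov import *
ov("o2.png",31.3)
E
```

```text
t 9.5 p [ 0.5609 -0.2894  0.1319] yaw_y -58.58 xaxis [-0.001  0.001 -1.   ] j [-6.370e-01  3.040e-01  1.773e+00  1.000e-03  1.065e+00  3.850e-01] F [-0.8  3.8  0. ] T [ 0.51  0.16 -0.06] w 0.0395
```

View pics/o2.png

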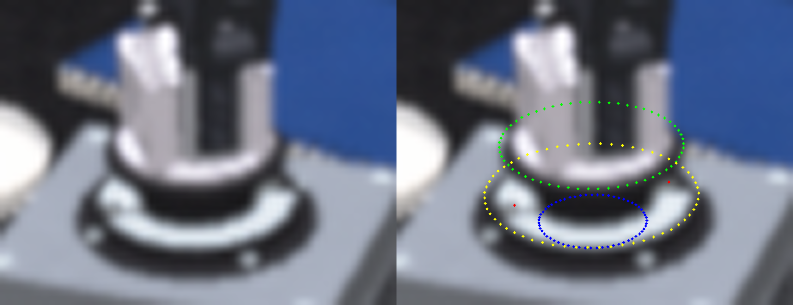

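Request:
{"fn": "apply_moves", "kwargs": {"increments": [30,0,0.008,0,0,0,0,30,0,0.012,0,0,0,0,30,0,0.012,0,0,0,0]}}

```text
t: 9.85
position: [0.5611, -0.2892, 0.1324]
eef_rot: [-0.192, -0.681, -0.191, 0.681]
contact_force: [-1.2, 0.2, -1.0]
grip_width: 0.0391
```

Request:
{"fn": "apply_moves", "kwargs": {"increments": [30,0,0,-0.01,0,0,0,30,0,0,-0.02,0,0,0,30,0,0,-0.03,0,0,0,30,0,0,-0.03,0,0,0]}}

```text
t: 10.25
position: [0.5612, -0.2891, 0.1297]
eef_rot: [0.192, 0.681, 0.191, -0.681]
contact_force: [-0.8, -0.3, 0.4]
grip_width: 0.0393
```

```bash
python3 - <<'E'
from ov import *
ov("o3.png",31.3)
E
```

```text
t 10.25 p [ 0.5612 -0.2891  0.1297] yaw_y -58.58 xaxis [ 0.001 -0.001 -1.   ] j [-6.360e-01  3.060e-01  1.775e+00 -1.000e-03  1.059e+00  3.870e-01] F [-0.8 -0.3  0.4] T [0.   0.2  0.04] w 0.0393
```

View pics/o3.png

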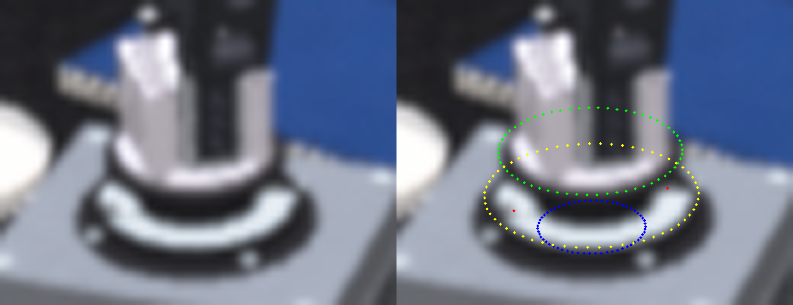

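Request:
{"fn": "apply_moves", "kwargs": {"increments": [30,0,0,-0.015,0,0,0,30,0,0,-0.03,0,0,0,30,0,0,-0.045,0,0,0,30,0,0,-0.055,0,0,0,30,0,0,-0.065,0,0,0,30,0,0,-0.065,0,0,0]}}

```text
t: 10.9
position: [0.5613, -0.2891, 0.1236]
eef_rot: [0.192, 0.681, 0.191, -0.681]
contact_force: [-2.1, 0.7, 5.1]
grip_width: 0.0389
```

Request:
{"fn": "apply_moves", "kwargs": {"increments": [30,0,0,-0.01,0,0,0,30,0,0,-0.02,0,0,0,30,0,0,-0.03,0,0,0,30,0,0,-0.04,0,0,0,30,0,0,-0.045,0,0,0,30,0,0,-0.045,0,0,0]}}

```text
t: 11.5
position: [0.5614, -0.2891, 0.1202]
eef_rot: [0.192, 0.681, 0.191, -0.681]
contact_force: [-3.7, 1.0, 8.8]
grip_width: 0.039
```

```bash
python3 - <<'E'
from ov import *
ov("o4.png",31.3)
E
```

```text
t 11.5 p [ 0.5614 -0.2891  0.1202] yaw_y -58.57 xaxis [ 0.    -0.001 -1.   ] j [-0.636  0.318  1.779 -0.     1.043  0.387] F [-3.7  1.   8.8] T [ 0.2   0.74 -0.03] w 0.039
```

View pics/o4.png

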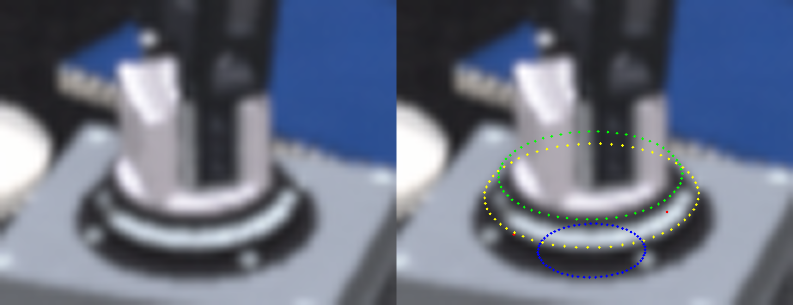

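Request:
{"fn": "apply_moves", "kwargs": {"increments": [30,-0.008,0,-0.003,0,0,0,30,-0.008,0,-0.006,0,0,0,30,-0.008,0,-0.006,0,0,-0.1,30,-0.008,0,-0.006,0,0,-0.2,30,-0.008,0,-0.006,0,0,-0.3,30,-0.008,0,-0.006,0,0,-0.4,30,-0.008,0,-0.006,0,0,-0.4,30,-0.008,0,-0.006,0,0,-0.4]}}

```text
t: 12.35
position: [0.5615, -0.2893, 0.1201]
eef_rot: [0.12, 0.698, 0.118, -0.696]
contact_force: [-2.7, 0.3, 9.4]
grip_width: 0.0389
```

```bash
python3 - <<'E'
from ov import *
ov("o5.png",19.3)
E
```

```text
t 12.35 p [ 0.5615 -0.2893  0.1201] yaw_y -70.61 xaxis [ 0.003 -0.001 -1.   ] j [-6.36e-01  3.17e-01  1.78e+00  1.00e-03  1.04e+00  5.96e-01] F [-2.7  0.3  9.4] T [ 0.22  0.48 -0.05] w 0.0389
```

View pics/o5.png

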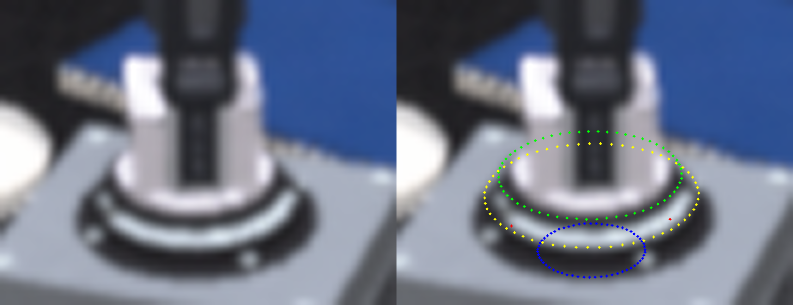

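Request:
{"fn": "apply_moves", "kwargs": {"increments": [30,-0.005,0,-0.003,0,0,-0.15,30,-0.005,0,-0.003,0,0,-0.3,30,-0.005,0,-0.003,0,0,-0.45,30,-0.005,0,-0.003,0,0,-0.6,30,-0.005,0,-0.003,0,0,-0.8,30,-0.005,0,-0.003,0,0,-1,30,-0.005,0,-0.003,0,0,-1]}}

```text
t: 13.1
position: [0.5614, -0.2894, 0.1201]
eef_rot: [-0.065, 0.706, -0.067, -0.702]
contact_force: [-1.5, 0.5, 9.6]
grip_width: 0.0394
```

Request:
{"fn": "apply_moves", "kwargs": {"increments": [30,0,0,0,0,0,-0.15,30,0,0,0,0,0,-0.3,30,0,0,0,0,0,-0.45,30,0,0,0,0,0,-0.6,30,0,0,0,0,0,-0.8,30,0,0,0,0,0,-1,30,0,0,0,0,0,-1]}}

```text
t: 13.8
position: [0.5614, -0.2895, 0.1201]
eef_rot: [-0.246, 0.665, -0.246, -0.661]
contact_force: [-1.8, 0.4, 9.3]
grip_width: 0.0391
```

```bash
python3 - <<'E'
from ov import *
ov("o6.png",-40.7)
E
```

```text
t 13.8 p [ 0.5614 -0.2895  0.1201] yaw_y -130.7 xaxis [ 0.004 -0.002 -1.   ] j [-6.370e-01  3.170e-01  1.781e+00  1.000e-03  1.039e+00  1.644e+00] F [-1.8  0.4  9.3] T [ 0.13  0.32 -0.08] w 0.0391
```

View pics/o6.png

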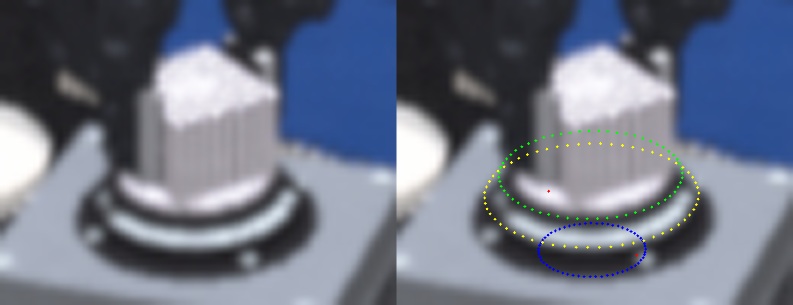

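Request:
{"fn": "apply_moves", "kwargs": {"increments": [30,0,0,0,0,0,-0.12,30,0,0,0,0,0,-0.24,30,0,0,0,0,0,-0.36,30,0,0,0,0,0,-0.48,30,0,0,0,0,0,-0.58,30,0,0,0,0,0,-0.65,30,0,0,0,0,0,-0.65]}}

```text
t: 14.55
position: [0.5614, -0.2895, 0.1201]
eef_rot: [-0.354, 0.614, -0.354, -0.61]
contact_force: [-1.4, 0.5, 9.3]
grip_width: 0.0393
```

```bash
python3 - <<'E'
from h import *
pose()
E
```

```text
t 14.55 p [ 0.5614 -0.2895  0.1201] yaw_y -150.13 xaxis [ 0.004 -0.002 -1.   ] j [-6.370e-01  3.170e-01  1.781e+00  1.000e-03  1.039e+00  1.983e+00] F [-1.4  0.5  9.3] T [ 0.13  0.29 -0.07] w 0.0393
```

Request:
{"fn": "apply_moves", "kwargs": {"increments": [30,0,0,0.01,0,0,0,30,0,0,0.02,0,0,0,30,0,0,0.03,0,0,0,30,0,0,0.036,0,0,0,30,0,0,0.036,0,0,0]}}

```text
t: 15.05
position: [0.5613, -0.2894, 0.1228]
eef_rot: [-0.354, 0.614, -0.354, -0.61]
contact_force: [0.2, 0.9, 6.9]
grip_width: 0.0393
```

```bash
python3 - <<'E'
from h import *
pose()
E
```

```text
t 15.05 p [ 0.5613 -0.2894  0.1228] yaw_y -150.1 xaxis [ 0.004 -0.002 -1.   ] j [-6.370e-01  3.130e-01  1.780e+00  1.000e-03  1.043e+00  1.982e+00] F [0.2 0.9 6.9] T [-0.05  0.06  0.02] w 0.0393
```

Request:
{"fn": "apply_moves", "kwargs": {"increments": [30,0,0,0.007,0,0,0,30,0,0,0.014,0,0,0,30,0,0,0.02,0,0,0,30,0,0,0.02,0,0,0]}}

```text
t: 15.45
position: [0.5613, -0.2894, 0.1244]
eef_rot: [-0.354, 0.614, -0.354, -0.61]
contact_force: [2.0, -0.6, 4.1]
grip_width: 0.0393
```

```bash
python3 - <<'E'
from h import *
pose()
E
```

```text
t 15.45 p [ 0.5613 -0.2894  0.1244] yaw_y -150.1 xaxis [ 0.005 -0.002 -1.   ] j [-6.370e-01  3.110e-01  1.780e+00  1.000e-03  1.046e+00  1.982e+00] F [ 2.  -0.6  4.1] T [-0.18 -0.36 -0.01] w 0.0393
```

Request:
{"fn": "apply_moves", "kwargs": {"increments": [60,0,0,0,0,0,0,60,0,0,0,0,0,0,100,0,0,0,0,0,0,100,0,0,0,0,0,0,100,0,0,0,0,0,0,100,0,0,0,0,0,0]}}

```text
t: 16.05
position: [0.5596, -0.2886, 0.1228]
eef_rot: [0.354, -0.612, 0.354, 0.612]
contact_force: [-0.1, -0.2, 0.6]
grip_width: 0.085
```

Request:
{"fn": "apply_moves", "kwargs": {"increments": [100,0,0,0.1,0,0,0,100,0,0,0.3,0,0,0,100,0,0,0.5,0,0,0,100,0,0,0.8,0,0,0,100,0,0,1,0,0,0,100,0,0,1,0,0,0]}}

```text
t: 16.65
position: [0.5616, -0.29, 0.2284]
eef_rot: [-0.354, 0.615, -0.354, -0.609]
contact_force: [-0.4, 0.4, 0.7]
grip_width: 0.0854
```

```bash
python3 - <<'E'
from h import *
pose()
im=capture("side"); crop(im,220,100,400,330,2.6,"s20.png"); crop(im,275,115,350,200,7,"s21.png")
E
```

```text
t 16.65 p [ 0.5616 -0.29    0.2284] yaw_y -150.08 xaxis [ 0.007 -0.005 -1.   ] j [-0.637  0.202  1.709  0.     1.221  1.982] F [-0.4  0.4  0.7] T [-0.02 -0.01  0.05] w 0.0854
```

View pics/s20.png

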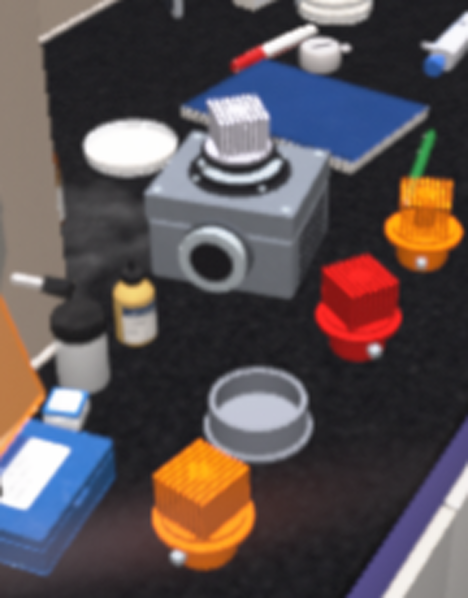

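View pics/s21.png

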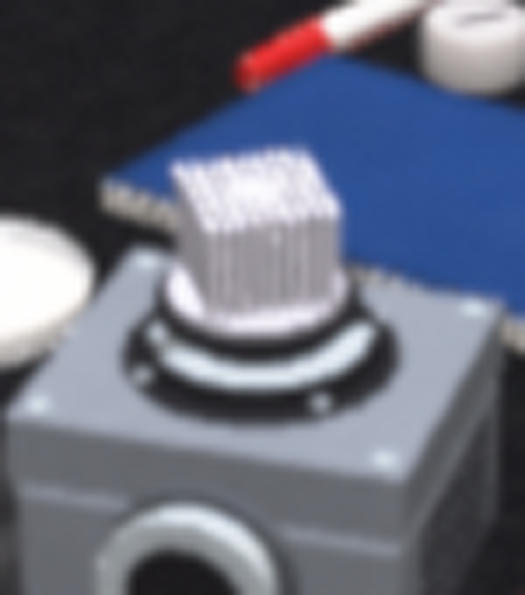

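```bash
python3 - <<'E'
from h import *
c=np.array([.5613,-.2893])
q=lambda P:(proj("side",np.array(P))-[275,115]+.5)*7-.5
for yaw in (-52,-60,-66):
  for nz in (.0755,.082):
    a=np.radians(yaw);u=np.array([np.cos(a),np.sin(a)]);v=np.array([-u[1],u[0]])
    print(yaw,nz,q([np.r_[c+sx*.022*u+sy*.02*v,nz+.0665] for sx,sy in((1,1),(-1,1),(-1,-1),(1,-1))]).round().tolist())
E
```

```text
-52 0.0755 [[167.0, 169.0], [221.0, 230.0], [347.0, 205.0], [289.0, 145.0]]
-52 0.082 [[166.0, 149.0], [220.0, 210.0], [347.0, 185.0], [289.0, 126.0]]
-60 0.0755 [[174.0, 163.0], [208.0, 228.0], [340.0, 211.0], [302.0, 147.0]]
-60 0.082 [[173.0, 144.0], [207.0, 208.0], [340.0, 191.0], [302.0, 128.0]]
-66 0.0755 [[180.0, 159.0], [199.0, 225.0], [334.0, 215.0], [311.0, 149.0]]
-66 0.082 [[179.0, 140.0], [198.0, 205.0], [334.0, 195.0], [310.0, 130.0]]
```

```bash
python3 - <<'E'
from h import *
print(order.close_job()); pose()
E
```

```text
the job is handed in; nothing more can be done
None
the job is handed in; nothing more can be done
```

The aluminium LED insert is locked in the lamp house socket, and the job was handed in at about 17 s of the 64 s allowed. I gripped the insert by the flats of its heat sink, lifted it out of the storage cup and lined its lugs up with the slots as seen in the pictures (about 31° in world yaw). They dropped in without any searching turn. I then pressed to about 22.6 mm depth, turned it about 91° clockwise, let the spring lift it into the notches and released it.

**Last checks:**
- **Seating:** the heat sink's corners in the side picture match a nose depth of 18.5 mm at yaw −60°, the locked pose. At the floating depth of 12 mm the corners would sit about 20 px higher in the 7x crop.
- **Force:** the downward reading stayed under 10 N throughout. The largest sideways reading was about 4 N, and I eased it by shifting the arm about 1 mm. While I lifted gently after the turn, the force fell at the spring's rate, then slightly faster at notch height. That fits lugs resting in the notches.
- **Surroundings:** the cup, bottle, case and look-alikes stood where they were in the final side picture, and the gripper was open about 10 cm above the insert.

I did not twist the insert against the end stop or tug hard on it. No check failed. One thing disagreed: the insert's flange looked up to about 8% smaller and the collar about 10% larger in the pictures than the stated sizes. Their centres agreed, so I went by those.

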